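# Put the dried lid back on the tablet jar

### The arm

A 6-joint arm with a two-finger parallel gripper is mounted at the origin on the work surface. World frame = base frame: x ahead of the robot, y to its left, z up, the work surface at z = 0. Lengths are in m, angles in degrees, forces in N, time in s.
With the tool pointing down it reaches from about 0.375 to 0.975 m from the base axis. Payload 3.8 kg.
Tool frame: the origin (TCP) lies at the very end of the fingers, on their centre line; the grasp point (between the pads) lies 19 mm behind it; z points along the fingers, x is the direction in which the jaws open and shut, and the axes are right-handed (so a half turn about z gives the same grasp; the last joint's range is limited). The gripper opens to 88 mm and grips with 3 to 60 N. Pads are 18 mm wide; open, the fingers measure 123 mm over their backs; the gripper's body (75 mm by 187 mm) begins 45 mm behind the grasp point.
Start: joints at [71.625, 15.12, 91.902, -0, 72.978, -2.114], TCP at [0.189, 0.648, 0.239] pointing down, gripper open.
Joint ranges: [-150.88, 150.88], [-54.13, 125.18], [17.81, 147.31], [-75.09, 255.09], [0, 152.58], [-146.25, 146.25]. Speed limits (degrees/s): [147.25, 147.25, 180, 180, 180, 180].

### API

Orientations are given as [roll, pitch, yaw] about the fixed x, y, z axes, in that order (R = Rz(yaw) Ry(pitch) Rx(roll)).
In Python, from station import manip, vision, sign_off gives the robot as it stands.
- The arm moves only by the shell command python3 -m inch 'ROWS' [FORCE]. ROWS is JSON, one flat list of numbers, 7 for each row, row after row: the shift along the tool's x, y, z in m, then the turn, a rotation vector about the tool's x, y, z in rad, then the finger opening in m, from 0 to 0.0881. A call has 1 to 20 rows; each row is the pose to reach, as a shift and turn from the pose measured when the call began, along the tool's axes at that moment; what a row does not reach only later rows make up. A row lasts 1/10 s, in which the tool goes at most 50 mm and 8.59 degrees, less where a joint would pass 70% of its speed; a pose out of reach is approached as far as the arm can. A call with a gripper value outside its range is refused whole. The fingers move at their own pace and stop on an object; FORCE is the grip in N (left out, the last holds). Time passes only in rows, so rows that repeat a pose let the fingers close. It gives the time, the measured TCP pose, the force and the opening at its end, in the units of the state.
- manip.get_state(): the state, without advancing time (a new reading comes with each control period).
- vision.capture(name): name is "side" or "top"; returns a dict with "pixels" (384x512x3 uint8, blue, green, red), "range_z" (384x512 float32, m along the optical axis (not along the pixel's ray), 0 where there is no reading), "K" (3x3 intrinsics, pixels), "dist_coeffs" ([k1, k2, p1, p2, k3] as OpenCV has them; the pictures are not rectified), "rvec" (rotation vector, rad) and "tvec" (3), from world to camera coordinates, as OpenCV has them. Camera axes: x right, y down, z forward; pixel columns grow to the right and rows downward; lengths in m; the calibration is good to about 2 mm. A picture is of the moment at which its call begins.
- sign_off(): hands the job in, once; it reports no verdict.
The state is a dict: "clock": time; "joint_pos": joint angles; "joint_vel": joint speeds; "joint_torque": joint torques, N m; "tool_pos": TCP position; "ee_rot": TCP orientation; "ft_force": force on the tool from outside, world axes, zero at the start; "wrist_torque": the same for the moment, N m; "width": finger opening in m.
Only numpy, scipy, OpenCV 4.12 (cv2) and the standard library are available. Lean on these libraries where they do the work, as an engineer would, in place of code of your own. Each camera call takes 0.05 s, during which the arm holds its last target. There are 200 camera calls.

### The job

The round wooden lid of the ceramic tablet jar has been washed and stands on edge in the drying rack, in front of a saucer. Lift the lid out, lay it flat on a clear part of the cart top with its knob up and let go of it to change your grip, then pick it up again and set it gently, without dropping it, on the open jar so that it sits fully home and level all round, and let go. Leave the saucer in the rack, keep the jar upright about where it stands, and do not disturb the other things on the cart.

Things in the scene. Friction and masses are not known exactly. Their poses are not given: they have to be found in the camera images.
- lid: Turned beech lid, about 115 g, 54 mm tall in all: a lip below, a round flange, a knob on top. Origin: centre of the lip's underside; z points out through the knob. Laid flat knob up it rests on its lip, origin at the cart top. At the start it stands on edge in the rack, z level, along the rack's x and away from the robot, its axis 67 mm above the cart top.
- lid_flange (a point): Centre of the lid's flange, 13 mm above the lid's origin. The flange is 112 mm in diameter, 10 mm thick. Under it the lip, 8 mm deep, tapers from 84 to 76 mm diameter; lip and flange together are 18 mm thick. On edge in the rack the flange's top edge is 123 mm above the cart top; its uppermost 14 mm are bare flange, below that come the lip on one face and, 42 mm down, the knob on the other.
- lid_knob (a point): Centre of the knob's end, 54 mm above the lid's origin. The knob is a plain cylinder 28 mm in diameter that stands 36 mm out of the flange. In the rack it points at the saucer: about 50 mm lie between flange and saucer, 15 mm between knob and saucer.
- jar: Open white ceramic jar that the lid belongs to, loose on the cart, 0.6 kg: a plain cylinder 104 mm in outer diameter, 95 mm high, 6 mm wall (mouth about 92 mm inside, 4 mm free all round the lip's widest part). Origin: centre of its underside, z up. With the lid fully home the flange rests on the rim all round and the lid's origin is 87 mm above the jar's.
- rack: Fixed wooden drying rack, 138 mm long (its x) by 90 mm. Origin: centre of its underside; x runs along the two rails, away from the robot to within 0.4 rad. Rails 60 mm apart, tops 19 mm up; pairs of 6 mm dowels, tops 74 mm up, at x = -48, -16, 16, 48 mm. The lid stands in the slot nearest the robot (x about -32 mm), the saucer in the farthest.
- saucer: Loose white saucer, 124 mm in diameter, 16 mm deep, standing on edge in the rack's far slot, top edge 136 mm above the cart top. Stays in the rack. Origin: centre of its foot, z out of its hollow side, towards the robot.
- pill_organizer: Lavender seven-day pill organizer lying on the cart, 161 mm long (its y), 42 mm wide, 24 mm high. Leave alone. Origin: centre of its underside.
- egg_cup: White ceramic egg cup, 50 mm in diameter, 64 mm high. Leave alone. Origin: centre of its underside, z up.
- magnifier: Magnifying glass lying flat, 207 mm long (its x), lens ring 92 mm in diameter centred at x = 60 mm, rubber handle to -x, 21 mm thick. Leave alone. Origin on its long axis at the cart top.
Not all that is in view belongs to the job. Leave any purple look-alike of the lid alone.

How it is judged:
By the outcome, as a careful person would: the job done as asked, in the order asked, and still so for the second after the job is handed in, with the robot touching nothing.
It also fails if it takes over 58 s, if anything falls off the work surface, if the arm or the gripper's body presses on something with over 40 N, if the wrist force passes 120 N, or if a joint passes its speed limit or range.

## Working session

There is one attempt and no reset: what is moved stays moved. The work goes in short steps, Python scripts to look and compute and a shell command to move; the robot and the scene stay as the last step left them, time stands still between calls to the robot, and variables do not carry over. Pictures are saved under pics/ and viewed, about 8 in all and at most 12, crops included, and the job is handed in when it is done.

```bash
ls; mkdir -p pics; cat > h.py <<'E'
import numpy as np, cv2
from station import manip, vision
def cap(n):
    c=vision.capture(n); return {k:(np.array(v) if k!='name' else v) for k,v in c.items()}
def cloud(c):
    h,w=c['range_z'].shape; u,v=np.meshgrid(np.arange(w),np.arange(h))
    p=cv2.undistortPoints(np.stack([u,v],-1).reshape(-1,1,2).astype(np.float64),c['K'],c['dist_coeffs']).reshape(h,w,2)
    z=c['range_z'][...,None].astype(float); P=np.concatenate([p*z,z],-1)
    R=cv2.Rodrigues(c['rvec'])[0]; W=(P-c['tvec'].reshape(3))@R
    W[c['range_z']==0]=np.nan; return W
def ray(c,u,v,z):
    p=cv2.undistortPoints(np.array([[[u,v]]],float),c['K'],c['dist_coeffs'])[0,0]
    R=cv2.Rodrigues(c['rvec'])[0]; o=-R.T@c['tvec'].reshape(3); d=R.T@np.array([p[0],p[1],1])
    return o+d*(z-o[2])/d[2]
def st():
    s=manip.get_state(); print({k:np.round(v,3).tolist() for k,v in s.items() if k in('clock','joint_pos','tool_pos','ee_rot','ft_force','width')})
E
python3 - <<'E'
from h import *
st()
for n in('side','top'):
    c=cap(n); cv2.imwrite(f'pics/{n}0.png',c['pixels']); np.savez(f'{n}0.npz',**c)
    R=cv2.Rodrigues(c['rvec'])[0]; print(n,(-R.T@c['tvec'].reshape(3)).round(3),R[2].round(2),c['K'][0,0],(c['range_z']==0).mean())
E
```

```text
pics
{'clock': 0.0, 'joint_pos': [71.624, 15.171, 91.978, -0.002, 72.978, -2.114], 'tool_pos': [0.189, 0.647, 0.237], 'ee_rot': [-179.997, 0.126, 73.738], 'ft_force': [0.026, -0.624, 0.583], 'width': 0.088}
side [0.293 0.599 0.913] [ 0.26 -0.58 -0.77] 384.9822355745087 0.0041046142578125
top [ 0.472 -0.014  1.679] [ 0.05 -0.   -1.  ] 457.8684162108242 0.004099527994791667
```

View pics/side0.png

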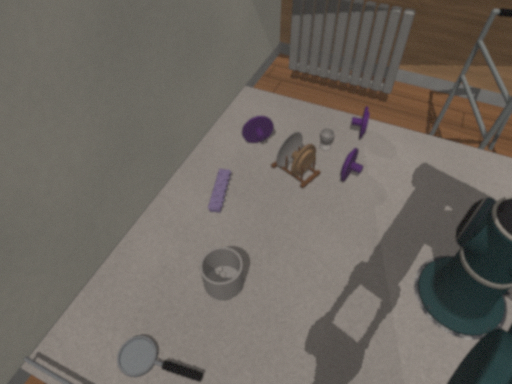

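View pics/top0.png

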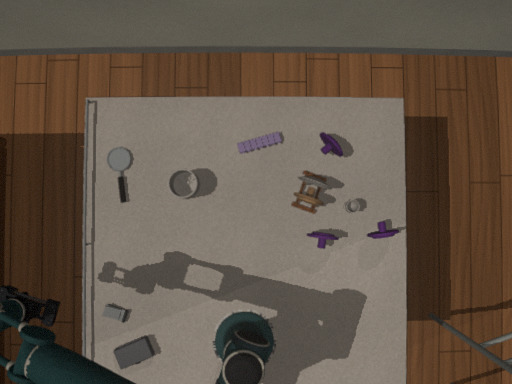

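The side view shows the jar at (222,272), the rack with the tan lid at (304,160) and the saucer at (288,150), the organizer at (220,190) and the magnifier at (140,355). The purple look-alikes are at (258,128), (350,165) and (363,122). The top view shows the jar at (184,184), the rack at (309,192), the egg cup at (353,206), and clear cart top around (240,215).

```bash
python3 - <<'E'
from h import *
C={n:dict(np.load(f'{n}0.npz')) for n in('side','top')}
def crop(n,x0,y0,x1,y1,f): return cv2.resize(C[n]['pixels'][y0:y1,x0:x1],None,fx=f,fy=f,interpolation=cv2.INTER_CUBIC)
a=crop('side',255,120,345,200,6); b=crop('top',280,160,340,220,4)
im=np.zeros((480,800,3),np.uint8); im[:480,:540]=a; im[:240,540:780]=b
cv2.imwrite('pics/crop0.png',im)
for n in C:
    c=C[n]; W=cloud(c); hsv=cv2.cvtColor(c['pixels'],cv2.COLOR_BGR2HSV)
    x,y,z=W[...,0],W[...,1],W[...,2]
    t=(x>.3)&(x<.9)&(abs(y)<.6)&(z<.01); print(n,'table z',np.nanmedian(z[t]))
    # jar rim: points 85..105 near
    j=(z>.085)&(z<.105)&(x>.4)&(x<.8)&(y>.1)&(y<.4)
    P=W[j]; 
    if len(P)>5:
        (cx,cy),r=cv2.minEnclosingCircle(P[:,:2].astype(np.float32)); A=np.c_[2*P[:,:2],np.ones(len(P))]; s=np.linalg.lstsq(A,(P[:,:2]**2).sum(1),rcond=None)[0]
        print(' jar',len(P),cx,cy,r,'fit',s[:2],np.sqrt(s[2]+s[:2]@s[:2]),np.percentile(P[:,2],[5,50,95]))
    k=(z>.082)&(x>.45)&(x<.75)&(y>-.35)&(y<-.1)
    ys,xs=np.nonzero(k)
    for i,jn in zip(ys,xs):
        print(' ',jn,i,W[i,jn].round(3),hsv[i,jn]) if (n=='top') else None
    if n=='side':
        h=hsv[...,0]; s=hsv[...,1]
        m=k&(s>80)&(h<25); P=W[m]; print(' lid',len(P),P.mean(0),P.max(0),P.min(0))
        q=P-P.mean(0); print(np.linalg.svd(q[:,:2],full_matrices=False)[1:])
        m=k&(s<60); P=W[m]; print(' sau',len(P),P.mean(0),P.max(0))
E
```

```text
side table z -0.0006142178272381746
 jar 412 0.569655179977417 0.21665602922439575 0.05339474976062775 fit [0.56967597 0.21804193] 0.048922091467260925 [0.0865124  0.09341146 0.09653355]
 lid 233 [ 0.51593527 -0.21197481  0.10130119] [ 0.54544141 -0.17483973  0.12436567] [ 0.49435575 -0.2608233   0.08215936]
(array([0.34477563, 0.0760674 ]), array([[ 0.40862422,  0.91270271],
       [-0.91270271,  0.40862422]]))
 sau 257 [ 0.58101348 -0.25289349  0.10452401] [ 0.74683865 -0.18132914  0.13563012]
top table z -0.0008282264533644222
 jar 169 0.570013165473938 0.21540209650993347 0.05142698809504509 fit [0.56969123 0.21440009] 0.04785176485050374 [0.0865797  0.09319146 0.09942754]
  323 133 [ 0.746 -0.278  0.084] [141 108  66]
  324 133 [ 0.745 -0.281  0.088] [148  85  72]
  321 134 [ 0.742 -0.271  0.087] [146 120  51]
  323 134 [ 0.743 -0.279  0.082] [142 121  61]
  324 134 [ 0.741 -0.281  0.093] [143 122  69]
  325 134 [ 0.74  -0.283  0.097] [146 109  68]
  326 134 [ 0.74  -0.287  0.096] [149  59  86]
  322 135 [ 0.739 -0.275  0.084] [144  97  55]
  323 135 [ 0.738 -0.277  0.09 ] [146 
[... 16536 characters left out ...]
5 109 105]
  315 203 [ 0.499 -0.247  0.096] [ 16 117 100]
  316 203 [ 0.499 -0.251  0.09 ] [ 15 110  90]
  317 203 [ 0.499 -0.254  0.094] [ 14 107  81]
  318 203 [ 0.499 -0.259  0.084] [13 97 76]
  319 203 [ 0.499 -0.26   0.097] [ 14 106  72]
  320 203 [ 0.499 -0.264  0.098] [17 96 69]
  321 203 [ 0.499 -0.266  0.103] [ 16 111  69]
  322 203 [ 0.499 -0.271  0.096] [13 98 68]
  323 203 [ 0.499 -0.276  0.087] [17 85 69]
  314 204 [ 0.496 -0.244  0.087] [ 14 118  84]
  315 204 [ 0.496 -0.246  0.097] [ 15 109  82]
  316 204 [ 0.496 -0.251  0.086] [ 15 116  86]
  317 204 [ 0.496 -0.255  0.088] [ 16 103  79]
  321 204 [ 0.496 -0.269  0.084] [17 88 67]
  322 204 [ 0.496 -0.273  0.086] [ 17 110  65]
```

View pics/crop0.png

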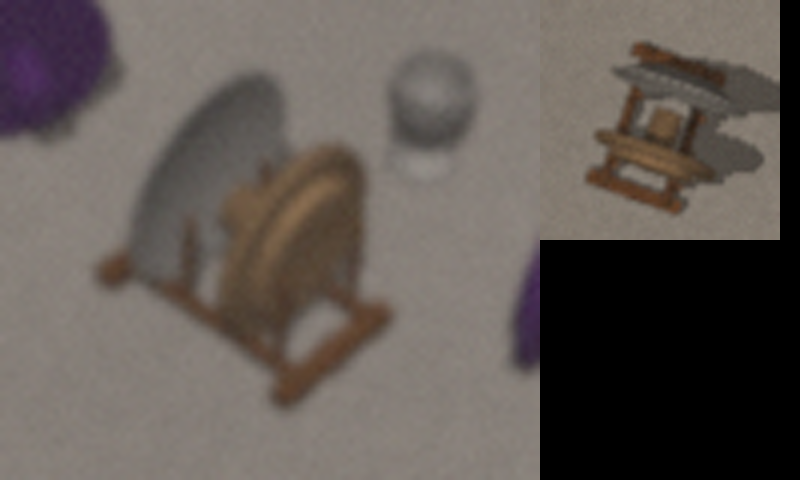

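The crop shows the lid in the near slot with its knob pointing at the saucer. I'll refine the flange's position and yaw from both views, then move.

```bash
cat >> h.py <<'E'
from scipy.spatial.transform import Rotation as Ro
def goto(pos,rpy):
    s=manip.get_state(); R0=Ro.from_euler('xyz',s['ee_rot'],degrees=True)
    R1=Ro.from_euler('xyz',rpy,degrees=True)
    print('shift',R0.inv().apply(np.array(pos)-np.array(s['tool_pos'])).round(4).tolist(),'rot',(R0.inv()*R1).as_rotvec().round(4).tolist())
E
python3 - <<'E'
from h import *
for n in('side','top'):
    c=dict(np.load(n+'0.npz')); W=cloud(c); hsv=cv2.cvtColor(c['pixels'],cv2.COLOR_BGR2HSV)
    x,y,z=[W[...,i] for i in range(3)]
    m=(x>.48)&(x<.56)&(y>-.3)&(y<-.15)&(hsv[...,1]>70)&(hsv[...,0]<25)
    for lo,hi in((.085,.1),(.1,.112),(.112,.13)):
        P=W[m&(z>lo)&(z<hi)]
        # coords along axis heading -19
        a=np.deg2rad(-19); u=P[:,:2]@[np.cos(a),np.sin(a)]; v=P[:,:2]@[-np.sin(a),np.cos(a)]
        k=np.polyfit(v,u,1) 
        print(n,lo,len(P),'u',np.percentile(u,[2,50,98]).round(4),'v',np.percentile(v,[2,50,98]).round(4),'dang',np.rad2deg(np.arctan(k[0])).round(1))
    zt=np.sort(z[m])[-15:]; print('top z',zt.round(3))
    m=(x>.53)&(x<.62)&(y>-.31)&(y<-.17)&(hsv[...,1]<60)&(z>.09); P=W[m]
    u=P[:,:2]@[np.cos(a),np.sin(a)]; v=P[:,:2]@[-np.sin(a),np.cos(a)]; print('saucer u',np.percentile(u,[2,50,98]),'v',np.percentile(v,[2,98]),'ang',np.rad2deg(np.arctan(np.polyfit(v,u,1)[0])))
goto([.515,-.226,.22],[180,0,-19])
E
```

```text
side 0.085 98 u [0.5486 0.5536 0.5647] v [-0.0835 -0.0247  0.0071] dang 5.4
side 0.1 74 u [0.5495 0.5574 0.5667] v [-0.0762 -0.034  -0.0002] dang 6.2
side 0.112 55 u [0.5567 0.5603 0.5677] v [-0.0625 -0.0354 -0.0123] dang 5.3
top z [0.12  0.12  0.12  0.12  0.121 0.122 0.122 0.122 0.123 0.123 0.123 0.124
 0.124 0.124 0.124]
saucer u [0.61907642 0.62360659 0.62993457] v [-0.09761239  0.00965555] ang 0.598304132040832
top 0.085 44 u [0.5487 0.5544 0.5667] v [-0.0966 -0.0278  0.006 ] dang 1.5
top 0.1 49 u [0.5495 0.5568 0.567 ] v [-0.0884 -0.0434 -0.0038] dang 4.7
top 0.112 57 u [0.5573 0.5621 0.5676] v [-0.0776 -0.0454 -0.0154] dang 0.1
top z [0.121 0.121 0.121 0.123 0.123 0.123 0.123 0.124 0.124 0.124 0.124 0.125
 0.126 0.127 0.129]
saucer u [0.61891111 0.62507581 0.63416624] v [-0.09704953  0.00636967] ang -1.0906310508640389
shift [-0.7471, 0.5577, 0.019] rot [0.0016, 0.0016, 1.6187]
```

```bash
python3 -m inch '[-0.747,0.558,0.017,0,0,1.619,0.04, -0.747,0.558,0.017,0,0,1.619,0.04, -0.747,0.558,0.017,0,0,1.619,0.04, -0.747,0.558,0.017,0,0,1.619,0.04, -0.747,0.558,0.017,0,0,1.619,0.04, -0.747,0.558,0.017,0,0,1.619,0.04, -0.747,0.558,0.017,0,0,1.619,0.04, -0.747,0.558,0.017,0,0,1.619,0.04, -0.747,0.558,0.017,0,0,1.619,0.04, -0.747,0.558,0.017,0,0,1.619,0.04, -0.747,0.558,0.017,0,0,1.619,0.04, -0.747,0.558,0.017,0,0,1.619,0.04, -0.747,0.558,0.017,0,0,1.619,0.04, -0.747,0.558,0.017,0,0,1.619,0.04, -0.747,0.558,0.017,0,0,1.619,0.04, -0.747,0.558,0.017,0,0,1.619,0.04, -0.747,0.558,0.017,0,0,1.619,0.04, -0.747,0.558,0.017,0,0,1.619,0.04, -0.747,0.558,0.017,0,0,1.619,0.04, -0.747,0.558,0.017,0,0,1.619,0.04]' 30
python3 - <<'E'
from h import *
st(); goto([.518,-.223,.16],[180,0,-19]); goto([.518,-.223,.111],[180,0,-19])
E
```

```text
clock: 2.1
tool_pos: [0.516, -0.2298, 0.2212]
ee_rot: [179.8, 0.0, -19.2]
ft_force: [-0.6, -0.6, 0.8]
width: 0.0401
{'clock': 2.1, 'joint_pos': [-26.429, 3.913, 106.755, -0.18, 69.318, -7.119], 'tool_pos': [0.516, -0.23, 0.221], 'ee_rot': [179.831, 0.006, -19.247], 'ft_force': [-0.595, -0.579, 0.771], 'width': 0.04}
shift [-0.0003, -0.0072, 0.0612] rot [0.003, 0.0001, -0.0043]
shift [-0.0003, -0.0074, 0.1102] rot [0.003, 0.0001, -0.0043]
```

```bash
python3 -m inch '[0,-0.007,0.03,0.003,0,-0.004,0.04, 0,-0.007,0.06,0.003,0,-0.004,0.04, 0,-0.007,0.075,0.003,0,-0.004,0.04, 0,-0.007,0.075,0.003,0,-0.004,0.04]'
python3 - <<'E'
from h import *
st(); ims=[]
for n,(x0,y0) in(('side',(265,110)),('top',(275,160))):
    c=cap(n); ims.append(cv2.resize(c['pixels'][y0:y0+80,x0:x0+65],None,fx=6,fy=6,interpolation=cv2.INTER_CUBIC))
    W=cloud(c); np.savez(n+'1.npz',**c)
cv2.imwrite('pics/pre.png',np.hstack(ims))
goto([.518,-.223,.111],[180,0,-19])
E
```

```text
clock: 2.5
tool_pos: [0.5157, -0.2216, 0.1431]
ee_rot: [-179.9, 0.4, -19.0]
ft_force: [-0.3, 0.0, 0.2]
width: 0.0403
{'clock': 2.5, 'joint_pos': [-25.798, 7.69, 111.319, 0.011, 61.368, -6.818], 'tool_pos': [0.516, -0.222, 0.143], 'ee_rot': [-179.946, 0.373, -18.985], 'ft_force': [-0.275, 0.028, 0.209], 'width': 0.04}
shift [-0.0002, 0.0002, 0.0356] rot [-0.0001, 0.0001, 0.0002]
```

View pics/pre.png

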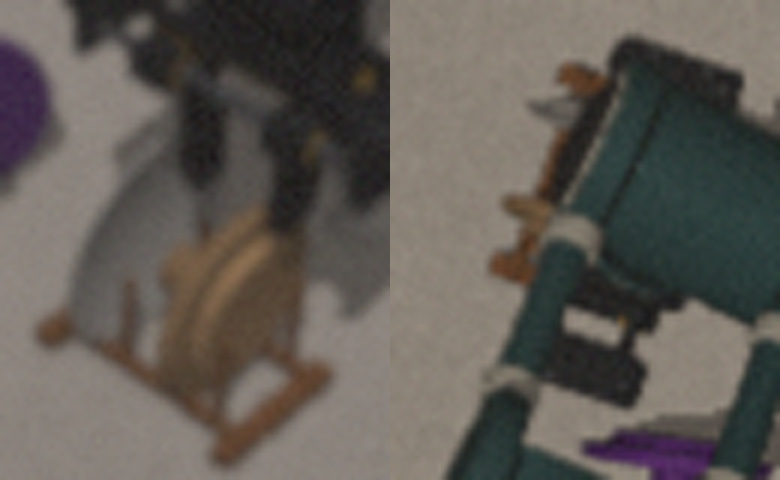

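The side view shows the fingers straddling the flange rim at about (245,210) in the crop, clear of the saucer. The top view shows the gripper body is long along the jaw axis. Descend and grip.

```bash
python3 -m inch '[0,0,0.015,0,0,0,0.04, 0,0,0.03,0,0,0,0.04, 0,0,0.035,0,0,0,0.04, 0,0,0.035,0,0,0,0.04, 0,0,0.035,0,0,0,0.04]' 30 && python3 -m inch '[0,0,0,0,0,0,0.02, 0,0,0,0,0,0,0.005, 0,0,0,0,0,0,0.005, 0,0,0,0,0,0,0.005, 0,0,0,0,0,0,0.005,0,0,0,0,0,0,0.005]' 30
python3 -c "
from h import *
st()"
```

```text
clock: 3.1
tool_pos: [0.5182, -0.2229, 0.1114]
ee_rot: [-180.0, 0.0, -19.0]
ft_force: [1.9, -0.6, -0.3]
width: 0.0401
clock: 3.7
tool_pos: [0.5184, -0.223, 0.1117]
ee_rot: [-180.0, -0.0, -19.0]
ft_force: [-0.3, -0.2, 0.9]
width: 0.0096
{'clock': 3.7, 'joint_pos': [-25.806, 9.715, 112.671, 0.008, 57.61, -6.823], 'tool_pos': [0.518, -0.223, 0.112], 'ee_rot': [-179.994, -0.005, -18.988], 'ft_force': [-0.297, -0.157, 0.947], 'width': 0.01}
```

Width is 9.6 mm, so the flange is held. Lift.

```bash
python3 -m inch '[0,0,-0.01,0,0,0,0.0, 0,0,-0.025,0,0,0,0.0, 0,0,-0.05,0,0,0,0, 0,0,-0.08,0,0,0,0, 0,0,-0.11,0,0,0,0, 0,0,-0.14,0,0,0,0, 0,0,-0.16,0,0,0,0, 0,0,-0.17,0,0,0,0, 0,0,-0.17,0,0,0,0]' 40
python3 - <<'E'
from h import *
st(); c=cap('side'); cv2.imwrite('pics/lift.png',cv2.resize(c['pixels'][40:240,200:440],None,fx=2.5,fy=2.5))
goto([.55,0.02,.28],[180,0,0])
E
```

```text
clock: 4.6
tool_pos: [0.5193, -0.2235, 0.2844]
ee_rot: [180.0, -0.2, -19.0]
ft_force: [0.4, -0.2, -2.1]
width: 0.0092
{'clock': 4.6, 'joint_pos': [-25.811, 1.618, 102.446, 0.008, 75.689, -6.821], 'tool_pos': [0.519, -0.223, 0.284], 'ee_rot': [179.978, -0.247, -18.991], 'ft_force': [0.433, -0.168, -2.089], 'width': 0.009}
shift [-0.0494, -0.2401, 0.0024] rot [0.0003, -0.0014, -0.3314]
```

View pics/lift.png

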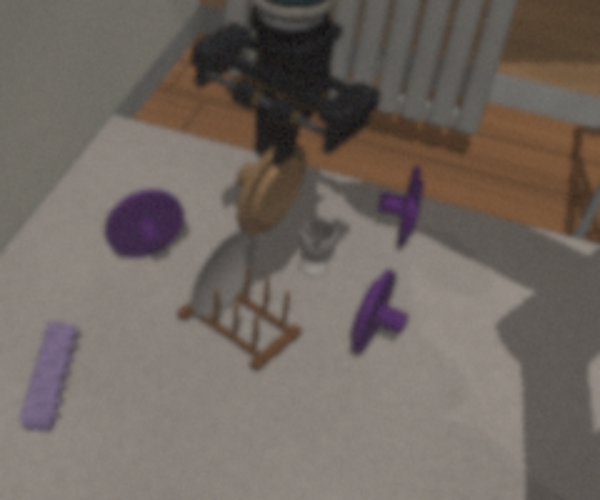

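Lid is held and lifted; the saucer remains in the rack and the rack is otherwise empty. Next, move over the clear area at y≈0.02 and tip the tool forward.

```bash
python3 - <<'E'
from h import *
goto([.55,0.02,.28],[180,-60,0])
goto([.55,0.02,.28],[180,-30,0])
E
python3 -m inch '[-0.05,-0.12,0,0,0,-0.16,0, -0.05,-0.24,0,0,0,-0.33,0, -0.05,-0.24,0,0,0,-0.33,0, -0.05,-0.24,0,0,0,-0.33,0, -0.05,-0.24,0,0,0,-0.33,0, -0.05,-0.24,0,0,0,-0.33,0,-0.05,-0.24,0,0,0,-0.33,0]'
python3 - <<'E'
from h import *
st(); goto([.55,0.02,.26],[180,-60,0])
E
```

```text
shift [-0.0494, -0.2401, 0.0024] rot [0.1737, 1.0359, -0.3003]
shift [-0.0494, -0.2401, 0.0024] rot [0.087, 0.5174, -0.3237]
clock: 5.35
tool_pos: [0.5484, 0.0211, 0.2804]
ee_rot: [179.9, 0.1, 0.1]
ft_force: [0.6, -0.2, -1.8]
width: 0.0094
{'clock': 5.35, 'joint_pos': [-0.356, 0.131, 104.366, -0.066, 75.626, -0.43], 'tool_pos': [0.548, 0.021, 0.28], 'ee_rot': [179.937, 0.124, 0.09], 'ft_force': [0.622, -0.213, -1.793], 'width': 0.009}
shift [0.0016, 0.0011, 0.0204] rot [0.0002, 1.0494, 0.002]
```

```bash
python3 -m inch '[0,0,0,0,0.15,0,0, 0,0,0,0,0.3,0,0, 0,0,0,0,0.45,0,0, 0,0,0,0,0.6,0,0, 0,0,0,0,0.75,0,0, 0,0,0,0,0.9,0,0, 0,0,0,0,1.05,0,0, 0,0,0,0,1.05,0,0, 0,0,0,0,1.05,0,0, 0,0,0,0,1.05,0,0]'
python3 - <<'E'
from h import *
st()
E
```

```text
clock: 6.35
tool_pos: [0.5507, 0.0204, 0.2843]
ee_rot: [179.8, -60.2, 0.2]
ft_force: [1.0, 0.5, -0.4]
width: 0.0097
{'clock': 6.35, 'joint_pos': [-0.997, -30.171, 145.209, 10.23, 4.868, -10.783], 'tool_pos': [0.551, 0.02, 0.284], 'ee_rot': [179.835, -60.175, 0.188], 'ft_force': [0.991, 0.488, -0.429], 'width': 0.01}
```

```bash
cat > kin.py <<'E'
import numpy as np
from scipy.optimize import least_squares
D=np.array([[15.171,91.978,72.978,.674,.237],[3.913,106.755,69.318,.5649,.221],[9.715,112.671,57.61,.5641,.1117],[1.618,102.446,75.689,.5652,.2844],[.131,104.366,75.626,.5484,.2804],[-30.171,145.209,4.868,.5507,.2843]])
def fk(p,q2,q3,q5):
    a,L1,L2,b,H,T=p; s=np.deg2rad(q2);t=np.deg2rad(q2+q3);f=np.deg2rad(q2+q3+q5)
    return np.array([a+L1*np.sin(s)+L2*np.sin(t)+b*np.cos(t)+T*np.sin(f),H+L1*np.cos(s)+L2*np.cos(t)-b*np.sin(t)+T*np.cos(f)])
def res(p): return np.r_[(fk(p,*D[:,:3].T)-D[:,3:].T).ravel(), 0.01*(p-[0,.4,.4,0,.3,.25])]
p=least_squares(res,[0,.4,.4,0,.3,.25]).x
if __name__=='__main__':
    print(p.round(3),np.abs((fk(p,*D[:,:3].T)-D[:,3:].T)).max())
    for th in(30,40,50):
      for r in(.5,.55,.6,.65,.7,.75):
        for z in (.05,.09):
          q=least_squares(lambda q:np.r_[fk(p,*q)-[r,z],(q.sum()-90-th)*.01],[20,100,30]).x
          print(th,r,z,q.round(1))
E
python3 kin.py
```

```text
[0.001 0.512 0.566 0.002 0.252 0.341] 0.00031871123659121814
30 0.5 0.05 [  4.7 158.5 -43.2]
30 0.5 0.09 [ -6.7 158.8 -32. ]
30 0.55 0.05 [  8.8 153.  -41.8]
30 0.55 0.09 [ -0.4 153.2 -32.8]
30 0.6 0.05 [ 12.5 147.4 -39.9]
30 0.6 0.09 [  4.8 147.6 -32.4]
30 0.65 0.05 [ 16.  141.7 -37.7]
30 0.65 0.09 [  9.4 141.9 -31.3]
30 0.7 0.05 [ 19.4 136.  -35.4]
30 0.7 0.09 [ 13.6 136.2 -29.8]
30 0.75 0.05 [ 22.7 130.2 -32.9]
30 0.75 0.09 [ 17.6 130.3 -27.9]
40 0.5 0.05 [ -4.3 154.9 -20.6]
40 0.5 0.09 [-13.  154.2 -11.2]
40 0.55 0.05 [  1.6 149.3 -20.9]
40 0.55 0.09 [ -5.8 148.7 -13. ]
40 0.6 0.05 [  6.6 143.7 -20.2]
40 0.6 0.09 [  0.2 143.2 -13.4]
40 0.65 0.05 [ 11. 138. -19.]
40 0.65 0.09 [  5.5 137.5 -13. ]
40 0.7 0.05 [ 15.2 132.2 -17.4]
40 0.7 0.09 [ 10.3 131.8 -12. ]
40 0.75 0.05 [ 19.2 126.2 -15.4]
40 0.75 0.09 [ 14.8 125.9 -10.6]
50 0.5 0.05 [ -7.2 149.6  -2.4]
50 0.5 0.09 [-13.7 148.3   5.4]
50 0.55 0.05 [ -1.  144.   -3.1]
50 0.55 0.09 [ -6.7 143.    3.8]
50 0.6 0.05 [  4.4 138.4  -2.8]
50 0.6 0.09 [ -0.7 137.5   3.2]
50 0.65 0.05 [  9.3 132.7  -2. ]
50 0.65 0.09 [  4.7 131.8   3.5]
50 0.7 0.05 [ 13.8 126.8  -0.6]
50 0.7 0.09 [  9.7 126.    4.3]
50 0.75 0.05 [ 18.2 120.8   1.1]
50 0.75 0.09 [ 14.4 120.    5.6]
```

```bash
cat > ik.py <<'E'
import numpy as np
from kin import p
from scipy.optimize import least_squares
from scipy.spatial.transform import Rotation as Ro
a,L1,L2,b,H,T=p
lo=np.array([-150,-54,17.9,-75,1,-146]);hi=np.array([150,125,147.2,255,152,146])
def fk6(q):
    E=lambda ax,an:Ro.from_euler(ax,an,degrees=True)
    B=E('z',q[0]); F=B*E('y',q[1]+q[2]); R=F*E('z',q[3])*E('y',q[4])*E('z',q[5])*E('z',180)
    P=B.apply([a,0,H])+(B*E('y',q[1])).apply([0,0,L1])+F.apply([b,0,L2]); return P+R.apply([0,0,T]),R,P
def ik(pos,R,q0):
    f=lambda q:(lambda P,Rr,_:np.r_[(P-pos)*10,(R.inv()*Rr).as_rotvec()*2])(*fk6(q))
    s=least_squares(f,np.clip(q0,lo+.5,hi-.5),bounds=(lo,hi),x_scale=50); return s.x,np.linalg.norm(s.fun)
E
python3 - <<'E'
from ik import *
P,R,_=fk6([-0.997,-30.171,145.209,10.23,4.868,-10.783]); print(P,R.as_euler('xyz',degrees=True))
for phi in(-120,-105,-90,-75,-60,60,90,120):
  for c in((.42,.03),(.45,0),(.5,.02),(.6,.02)):
    for th in(30,):
      pos=np.array([*c,0])+np.array([np.cos(np.deg2rad(phi)),np.sin(np.deg2rad(phi)),0])*(-.04)+[0,0,.055]
      R=Ro.from_euler('xyz',[180,-(90-th),phi],degrees=True)
      best=None
      for j4 in(80,-60,200):
        q,e=ik(pos,R,[np.rad2deg(np.arctan2(c[1],c[0])),5,120,j4,60,0])
        if best is None or e<best[1]: best=(q,e)
      q,e=best; print(phi,c,'err',round(e,3),q.round(0),'wrist',fk6(q)[2].round(2))
E
```

```text
[ 0.55099671 -0.0044513   0.28454411] [179.83600469 -60.17462132   0.18743928]
-120 (0.42, 0.03) err 0.471 [ 26.  36. 102. -25.  95. 146.] wrist [0.61 0.3  0.24]
-120 (0.45, 0) err 0.393 [ 23.  37. 101. -28.  95. 146.] wrist [0.63 0.27 0.24]
-120 (0.5, 0.02) err 0.335 [ 24.  42.  93. -29.  98. 146.] wrist [0.68 0.3  0.24]
-120 (0.6, 0.02) err 0.159 [ 22.  50.  79. -33. 103. 146.] wrist [0.77 0.31 0.23]
-105 (0.42, 0.03) err 0.355 [ 33.  32. 109. -32.  89. 146.] wrist [0.53 0.34 0.24]
-105 (0.45, 0) err 0.284 [ 29.  33. 108. -35.  89. 146.] wrist [0.55 0.31 0.24]
-105 (0.5, 0.02) err 0.216 [ 29.  37. 101. -36.  91. 146.] wrist [0.6  0.34 0.24]
-105 (0.6, 0.02) err 0.037 [ 26.  45.  89. -40.  94. 146.] wrist [0.69 0.34 0.23]
-90 (0.42, 0.03) err 0.276 [ 39.  28. 117. -39.  83. 146.] wrist [0.44 0.35 0.25]
-90 (0.45, 0) err 0.216 [ 35.  28. 116. -43.  82. 146.] wrist [0.47 0.33 0.24]
-90 (0.5, 0.02) err 0.143 [ 34.  32. 110. -44.  84. 146.] wrist [0.51 0.35 0.24]
-90 (0.6, 0.02) err 0.0 [ 31.  39.  99. -48.  85. 145.] wrist [0.6  0.36 0.23]
-75 (0.42, 0.03) err 0.232 [ 45.  22. 126. -47
[... 961 characters left out ...]
0.03) err 0.248 [ -34.   25.  122.   43.   80. -146.] wrist [ 0.44 -0.29  0.25]
90 (0.45, 0) err 0.216 [ -35.   28.  116.   43.   82. -146.] wrist [ 0.47 -0.33  0.24]
90 (0.5, 0.02) err 0.13 [ -31.   31.  113.   46.   82. -146.] wrist [ 0.51 -0.31  0.24]
90 (0.6, 0.02) err 0.0 [ -28.   38.  102.   51.   83. -145.] wrist [ 0.6  -0.32  0.23]
120 (0.42, 0.03) err 0.403 [ -22.   34.  106.   29.   92. -146.] wrist [ 0.6  -0.24  0.24]
120 (0.45, 0) err 0.393 [ -23.   37.  101.   28.   95. -146.] wrist [ 0.63 -0.27  0.24]
120 (0.5, 0.02) err 0.294 [ -21.   40.   95.   31.   96. -146.] wrist [ 0.68 -0.26  0.24]
120 (0.6, 0.02) err 0.122 [ -19.   48.   81.   35.  101. -146.] wrist [ 0.77 -0.27  0.23]
```

```bash
sed -i 's/apply(\[a,0,H\])/apply([a,.0245,H])/; s/lo=np.*$/lo=np.array([-148,-52,20,-73,3,-143]);hi=np.array([148,123,145,253,150,143])/' ik.py
python3 - <<'E'
from ik import *
print(fk6([-0.997,-30.171,145.209,10.23,4.868,-10.783])[0].round(4), fk6([71.624,15.171,91.978,-.002,72.978,-2.114])[0].round(4))
for c in((.42,.0),(.5,0),(.6,.02),(.75,.2),(.78,.33)):
  for phi in range(-120,121,30):
    out=[]
    for th in(25,30,35,40,45):
      h=np.array([np.cos(np.deg2rad(phi)),np.sin(np.deg2rad(phi)),0])
      pos=np.array([*c,0])+h*(.056-.101*np.cos(np.deg2rad(th)))+[0,0,.01+.101*np.sin(np.deg2rad(th))]
      R=Ro.from_euler('xyz',[180,-(90-th),phi],degrees=True)
      best=min((ik(pos,R,[np.rad2deg(np.arctan2(c[1],c[0])),5,120,j4,60,0]) for j4 in(60,-60)),key=lambda t:t[1])
      if best[1]<.01: out.append((th,best[0].round(0).astype(int).tolist(),fk6(best[0])[2].round(2).tolist())); break
    print(c,phi,out)
E
```

```text
[0.5514 0.02   0.2845] [0.1893 0.6475 0.2373]
(0.42, 0.0) -120 []
(0.42, 0.0) -90 [(45, [29, 14, 125, -41, 72, 143], [0.42, 0.26, 0.32])]
(0.42, 0.0) -60 [(40, [37, 6, 140, -60, 62, 141], [0.28, 0.24, 0.29])]
(0.42, 0.0) -30 []
(0.42, 0.0) 0 []
(0.42, 0.0) 30 []
(0.42, 0.0) 60 [(40, [-45, 6, 140, 54, 65, -143], [0.28, -0.24, 0.29])]
(0.42, 0.0) 90 []
(0.42, 0.0) 120 []
(0.5, 0) -120 []
(0.5, 0) -90 [(40, [27, 23, 116, -45, 75, 143], [0.5, 0.28, 0.29])]
(0.5, 0) -60 [(40, [31, 12, 133, -63, 59, 137], [0.36, 0.24, 0.29])]
(0.5, 0) -30 []
(0.5, 0) 0 []
(0.5, 0) 30 []
(0.5, 0) 60 [(40, [-38, 12, 133, 59, 62, -139], [0.36, -0.24, 0.29])]
(0.5, 0) 90 [(45, [-30, 20, 117, 40, 74, -142], [0.5, -0.26, 0.32])]
(0.5, 0) 120 []
(0.6, 0.02) -120 []
(0.6, 0.02) -90 [(35, [26, 35, 102, -48, 81, 141], [0.6, 0.33, 0.26])]
(0.6, 0.02) -60 [(35, [30, 23, 121, -68, 62, 139], [0.45, 0.28, 0.26])]
(0.6, 0.02) -30 []
(0.6, 0.02) 0 []
(0.6, 0.02) 30 [(40, [-23, 6, 139, 92, 37, -132], [0.36, -0.12, 0.29])]
(0.6, 0.02) 60 [(35, [-31, 21, 124, 67, 63, -140], [0.45, -0.24, 0.26])]
(0.6, 0.02) 90 [(35, [-28, 33,
[... 486 characters left out ...]
59, -0.08, 0.23])]
(0.75, 0.2) 90 [(25, [-13, 46, 90, 64, 80, -137], [0.75, -0.14, 0.2])]
(0.75, 0.2) 120 [(25, [-8, 61, 61, 48, 104, -136], [0.92, -0.1, 0.2])]
(0.78, 0.33) -120 []
(0.78, 0.33) -90 [(25, [39, 75, 34, -50, 114, 127], [0.78, 0.67, 0.2])]
(0.78, 0.33) -60 [(25, [44, 56, 71, -62, 86, 129], [0.61, 0.63, 0.2])]
(0.78, 0.33) -30 [(40, [39, 35, 97, -67, 51, 116], [0.54, 0.47, 0.29])]
(0.78, 0.33) 0 []
(0.78, 0.33) 30 [(40, [17, 23, 116, 130, 13, -140], [0.54, 0.19, 0.29])]
(0.78, 0.33) 60 [(25, [1, 35, 111, 101, 53, -143], [0.61, 0.03, 0.2])]
(0.78, 0.33) 90 [(25, [-3, 48, 87, 70, 75, -133], [0.78, -0.01, 0.2])]
(0.78, 0.33) 120 [(25, [0, 64, 56, 53, 100, -130], [0.95, 0.03, 0.2])]
```

IK shows the tool can lie at about 32° only with the tool sideways, with the lid at about (0.76, 0.17) and the hand coming from +y (heading -90). Tip back first, then go there.

```bash
python3 -m inch '[0,0,0,0,-0.15,0,0, 0,0,0,0,-0.3,0,0, 0,0,0,0,-0.45,0,0, 0,0,0,0,-0.6,0,0, 0,0,0,0,-0.75,0,0, 0,0,0,0,-0.9,0,0, 0,0,0,0,-1.05,0,0, 0,0,0,0,-1.05,0,0, 0,0,0,0,-1.05,0,0]'
python3 - <<'E'
from h import *
from ik import ik
st(); goto([.76,.21,.28],[180,0,-90])
q=[16,15,90,0,75,100]
for z,t in((.28,0),(.28,58),(.08,58),(.055,58)):
    q,e=ik(np.array([.76,.205,z]),Ro.from_euler('xyz',[180,-t,-90],degrees=True),q); print(z,t,q.round(0),round(e,4))
E
```

```text
clock: 7.25
tool_pos: [0.5536, 0.02, 0.2853]
ee_rot: [179.9, -0.2, 0.0]
ft_force: [0.4, 0.1, -1.6]
width: 0.0094
{'clock': 7.25, 'joint_pos': [-0.426, 0.367, 103.616, -0.144, 75.839, -0.391], 'tool_pos': [0.554, 0.02, 0.285], 'ee_rot': [179.859, -0.177, 0.001], 'ft_force': [0.418, 0.081, -1.634], 'width': 0.009}
shift [0.2064, -0.1901, 0.0055] rot [-0.0005, -0.0044, 1.5708]
0.28 0 [ 13.  26.  73.   0.  81. 103.] 0.0
0.28 58 [ 31.  45.  61. -49. 106. 121.] 0.0
0.08 58 [ 31.  55.  66. -47.  97. 132.] 0.0
0.055 58 [ 31.  56.  66. -47.  95. 133.] 0.0
```

```bash
python3 -m inch '[0.05,-0.05,0,0,0,0.15,0, 0.1,-0.1,0,0,0,0.3,0, 0.15,-0.15,0,0,0,0.45,0, 0.206,-0.19,0,0,0,0.6,0, 0.206,-0.19,0,0,0,0.75,0, 0.206,-0.19,0,0,0,0.9,0, 0.206,-0.19,0,0,0,1.05,0, 0.206,-0.19,0,0,0,1.2,0, 0.206,-0.19,0,0,0,1.35,0, 0.206,-0.19,0,0,0,1.5,0, 0.206,-0.19,0,0,0,1.571,0, 0.206,-0.19,0,0,0,1.571,0, 0.206,-0.19,0,0,0,1.571,0]' && python3 -m inch '[0,0,0,0,0.15,0,0, 0,0,0,0,0.3,0,0, 0,0,0,0,0.45,0,0, 0,0,0,0,0.6,0,0, 0,0,0,0,0.75,0,0, 0,0,0,0,0.9,0,0, 0,0,0,0,1.012,0,0, 0,0,0,0,1.012,0,0, 0,0,0,0,1.012,0,0, 0,0,0,0,1.012,0,0]'
python3 - <<'E'
from h import *
st(); goto([.76,.205,.075],[180,-58,-90]); goto([.76,.205,.055],[180,-58,-90])
E
```

```text
clock: 8.55
tool_pos: [0.7594, 0.2098, 0.2878]
ee_rot: [-179.6, -0.1, -89.9]
ft_force: [0.2, 0.7, -0.8]
width: 0.0099
clock: 9.55
tool_pos: [0.7601, 0.2091, 0.2902]
ee_rot: [-179.0, -57.9, -90.8]
ft_force: [0.8, -0.2, -0.6]
width: 0.0094
{'clock': 9.55, 'joint_pos': [31.69, 44.548, 60.212, -49.141, 106.871, 120.95], 'tool_pos': [0.76, 0.209, 0.29], 'ee_rot': [-178.967, -57.891, -90.834], 'ft_force': [0.82, -0.202, -0.621], 'width': 0.009}
shift [-0.1802, 0.0021, 0.1178] rot [-0.0057, 0.0018, -0.0077]
shift [-0.1971, 0.0023, 0.1285] rot [-0.0057, 0.0018, -0.0077]
```

```bash
python3 -m inch '[-0.03,0,0.02,0,0,0,0, -0.06,0,0.04,-0.005,0,-0.007,0, -0.09,0,0.06,-0.005,0,-0.007,0, -0.12,0,0.08,-0.005,0,-0.007,0, -0.15,0.002,0.1,-0.005,0,-0.007,0, -0.172,0.002,0.113,-0.005,0,-0.007,0, -0.172,0.002,0.113,-0.005,0,-0.007,0, -0.172,0.002,0.113,-0.005,0,-0.007,0]'
python3 - <<'E'
from h import *
st()
ims=[]
for n,(x0,y0) in(('side',(150,150)),('top',(135,80))):
    c=cap(n); W=cloud(c); hsv=cv2.cvtColor(c['pixels'],cv2.COLOR_BGR2HSV)
    ims.append(cv2.resize(c['pixels'][y0:y0+120,x0:x0+100],None,fx=4,fy=4,interpolation=cv2.INTER_CUBIC))
    m=(hsv[...,0]<25)&(hsv[...,1]>80)&(W[...,0]>.68)&(W[...,0]<.84)&(W[...,1]>.05)&(W[...,1]<.3)&(W[...,2]>.008)
    P=W[m]; print(n,len(P),np.percentile(P,[2,50,98],axis=0).round(3).tolist() if len(P) else '')
cv2.imwrite('pics/low.png',np.hstack(ims))
goto([.76,.205,.055],[180,-58,-90])
E
```

```text
clock: 10.35
tool_pos: [0.7602, 0.2042, 0.0845]
ee_rot: [-180.0, -58.0, -90.1]
ft_force: [-0.9, -0.1, 0.2]
width: 0.0098
{'clock': 10.35, 'joint_pos': [31.368, 54.383, 65.688, -46.77, 96.659, 131.964], 'tool_pos': [0.76, 0.204, 0.084], 'ee_rot': [-179.951, -57.951, -90.061], 'ft_force': [-0.948, -0.073, 0.239], 'width': 0.01}
side 0 
top 668 [[0.707, 0.126, 0.038], [0.752, 0.167, 0.071], [0.804, 0.279, 0.157]]
shift [-0.0273, 0.0016, 0.0174] rot [-0.0027, 0.0033, -0.0041]
```

View pics/low.png

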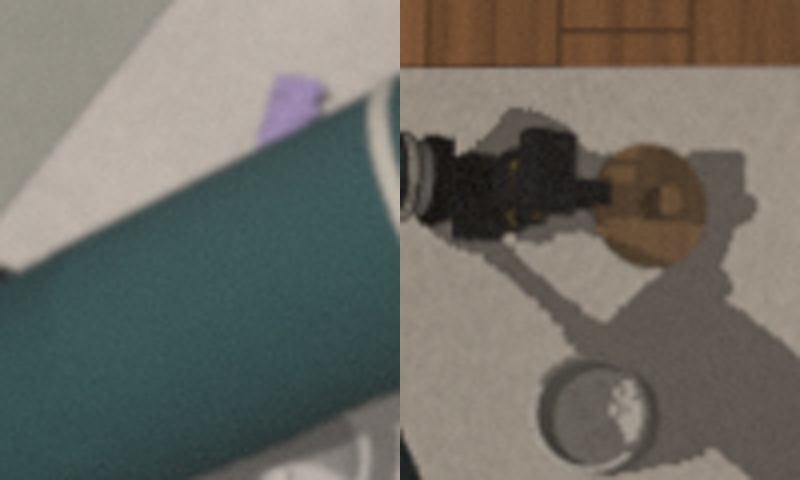

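Top view: lid (650,205 in the crop) held knob up over clear table, and the jar at (600,415) undisturbed. The arm blocks the side view. Lower slowly to contact.

```bash
python3 -m inch '[-0.008,0,0.005,0,0,0,0, -0.014,0.001,0.009,0,0,0,0, -0.02,0.001,0.013,-0.002,0,-0.002,0, -0.022,0.001,0.014,-0.002,0,-0.003,0, -0.024,0.001,0.015,-0.002,0,-0.003,0, -0.024,0.001,0.015,-0.002,0,-0.003,0]'; python3 -m inch '[-0.001,0,0.0006,0,0,0,0, -0.002,0,0.0012,0,0,0,0,-0.002,0,0.0012,0,0,0,0]'
```

```text
clock: 11.05
tool_pos: [0.7603, 0.2052, 0.0586]
ee_rot: [-179.9, -57.9, -90.1]
ft_force: [0.6, 0.2, -1.0]
width: 0.0093
clock: 11.35
tool_pos: [0.7606, 0.2056, 0.0571]
ee_rot: [-179.8, -57.9, -90.1]
ft_force: [0.2, 0.9, 1.7]
width: 0.0092
```

Contact felt. Open gradually; the lower finger lets the rim down.

```bash
python3 -m inch '[0,0,0,0,0,0,0.012, 0,0,0,0,0,0,0.016, 0,0,0,0,0,0,0.022, 0,0,0,0,0,0,0.028, 0,0,0,0,0,0,0.034, 0,0,0,0,0,0,0.04, 0,0,0,0,0,0,0.046, 0,0,0,0,0,0,0.052, 0,0,0,0,0,0,0.058, 0,0,0,0,0,0,0.064, 0,0,0,0,0,0,0.07, 0,0,0,0,0,0,0.075, 0,0,0,0,0,0,0.08, 0,0,0,0,0,0,0.08]'
python3 - <<'E'
from h import *
st()
c=cap('top'); W=cloud(c); hsv=cv2.cvtColor(c['pixels'],cv2.COLOR_BGR2HSV); x0,y0=135,80
cv2.imwrite('pics/open.png',cv2.resize(c['pixels'][y0:y0+60,x0:x0+70],None,fx=6,fy=6,interpolation=cv2.INTER_CUBIC))
m=(hsv[...,0]<25)&(hsv[...,1]>80)&(W[...,0]>.68)&(W[...,0]<.84)&(W[...,1]>.05)&(W[...,1]<.23)&(W[...,2]>.005)
P=W[m]; print(len(P),np.percentile(P,[2,50,98],axis=0).round(3).tolist())
F=P[(P[:,2]<.06)]; A=np.c_[F[:,:2],np.ones(len(F))]
for _ in range(5):
    k=np.linalg.lstsq(A,F[:,2],rcond=None)[0]; r=abs(A@k-F[:,2]); g=r<max(.004,np.median(r)*1.5); A,F=A[g],F[g]
print('slope deg',np.rad2deg(np.arctan(k[:2])),len(F),k@[.76,.17,1])
E
```

```text
clock: 12.75
tool_pos: [0.7606, 0.2057, 0.0571]
ee_rot: [-179.8, -57.9, -90.1]
ft_force: [-0.1, 0.6, -0.1]
width: 0.0801
{'clock': 12.75, 'joint_pos': [31.431, 56.157, 65.553, -46.587, 95.463, 133.246], 'tool_pos': [0.761, 0.206, 0.057], 'ee_rot': [-179.815, -57.862, -90.14], 'ft_force': [-0.087, 0.614, -0.082], 'width': 0.08}
625 [[0.707, 0.129, 0.011], [0.75, 0.172, 0.024], [0.803, 0.223, 0.085]]
slope deg [ 0.66260917 11.81170639] 379 0.023311789872470193
```

Lid now leans 12° on the lower finger as planned. Lower 4 mm and withdraw slowly.

```bash
python3 -m inch '[-0.0017,0,0.001,0,0,0,0.08, -0.0034,0,0.002,0,0,0,0.08, -0.006,0,-0.002,0,0,0,0.08, -0.0087,0,-0.0065,0,0,0,0.08, -0.011,0,-0.011,0,0,0,0.08, -0.014,0,-0.015,0,0,0,0.08, -0.0165,0,-0.019,0,0,0,0.08, -0.019,0,-0.023,0,0,0,0.08, -0.03,0,-0.04,0,0,0,0.08, -0.04,0,-0.057,0,0,0,0.08, -0.05,0,-0.08,0,0,0,0.08, -0.05,0,-0.1,0,0,0,0.08, -0.05,0,-0.12,0,0,0,0.08]'
python3 - <<'E'
from h import *
st()
c=cap('top'); W=cloud(c); hsv=cv2.cvtColor(c['pixels'],cv2.COLOR_BGR2HSV); x0,y0=135,80
cv2.imwrite('pics/flat.png',cv2.resize(c['pixels'][y0:y0+130,x0:x0+130],None,fx=4,fy=4,interpolation=cv2.INTER_CUBIC))
m=(hsv[...,0]<25)&(hsv[...,1]>80)&(W[...,0]>.68)&(W[...,0]<.84)&(W[...,1]>.05)&(W[...,1]<.25)&(W[...,2]>.005)
P=W[m]; F=P[(P[:,2]<.04)]; A=np.c_[F[:,:2],np.ones(len(F))]
k=np.linalg.lstsq(A,F[:,2],rcond=None)[0]; print(len(F),'slope',np.rad2deg(np.arctan(k[:2])),'z',np.median(F[:,2]))
(cx,cy),r=cv2.minEnclosingCircle(F[:,:2].astype(np.float32)); print('flange',cx,cy,r)
K=P[P[:,2]>.046]; print('knob',len(K),K.mean(0),np.median(K[:,2]))
goto([.76,.33,.20],[180,0,-90])
E
```

```text
clock: 14.1
tool_pos: [0.7601, 0.3349, 0.0783]
ee_rot: [-179.9, -57.9, -90.0]
ft_force: [-0.5, 0.3, 0.8]
width: 0.0801
{'clock': 14.1, 'joint_pos': [37.905, 63.897, 48.601, -44.123, 106.068, 130.651], 'tool_pos': [0.76, 0.335, 0.078], 'ee_rot': [-179.916, -57.9, -90.034], 'ft_force': [-0.501, 0.292, 0.808], 'width': 0.08}
634 slope [-0.10302793 -0.4331193 ] z 0.017177823748719324
flange 0.7552462816238403 0.17982977628707886 0.05512315779924393
knob 39 [0.75646447 0.17881999 0.05323744] 0.052935460601967486
shift [0.1051, -0.0, -0.0568] rot [-0.0053, -1.0078, 0.0006]
```

View pics/flat.png

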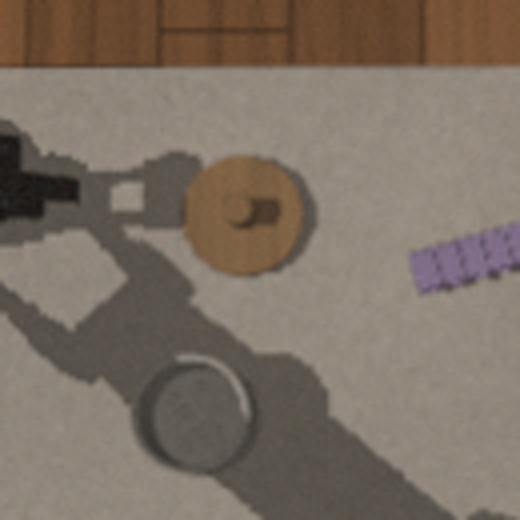

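Lid lies flat, knob up: flange top at z≈0.017, knob top ≈0.053, centre ≈(0.756, 0.179). Jar is at (198,415) in the crop. Now upright the tool and regrip on the knob from above.

```bash
python3 -m inch '[0.03,0,-0.02,0,0,0,0.08, 0.06,0,-0.04,0,-0.1,0,0.07, 0.105,0,-0.057,0,-0.25,0,0.06, 0.105,0,-0.057,0,-0.4,0,0.06, 0.105,0,-0.057,0,-0.55,0,0.06, 0.105,0,-0.057,0,-0.7,0,0.06, 0.105,0,-0.057,-0.003,-0.85,0,0.06, 0.105,0,-0.057,-0.005,-1.008,0,0.06, 0.105,0,-0.057,-0.005,-1.008,0,0.06, 0.105,0,-0.057,-0.005,-1.008,0,0.06]'
python3 - <<'E'
from h import *
st(); goto([.756,.179,.12],[180,0,-90])
c=cap('top'); W=cloud(c); hsv=cv2.cvtColor(c['pixels'],cv2.COLOR_BGR2HSV)
# pixel contours: lid flange (plane .018), knob top (.054), jar rim points
m=((hsv[...,0]<25)&(hsv[...,1]>80)&(W[...,0]>.68)&(W[...,0]<.84)&(W[...,1]>.09)&(W[...,1]<.26)).astype(np.uint8)
cn=max(cv2.findContours(m,cv2.RETR_EXTERNAL,cv2.CHAIN_APPROX_NONE)[0],key=cv2.contourArea); e=cv2.fitEllipse(cn); print('lid px',e, ray(c,*e[0],.016))
K=W[(W[...,2]>.046)&(m>0)]; print('knob',len(K),K.mean(0),((K.min(0)+K.max(0))/2))
J=W[(W[...,2]>.08)&(W[...,2]<.105)&(abs(W[...,0]-.57)<.07)&(abs(W[...,1]-.216)<.07)][:,:2]
A=np.c_[2*J,np.ones(len(J))]; s=np.linalg.lstsq(A,(J**2).sum(1),rcond=None)[0]; print('jar',len(J),s[:2],cv2.minEnclosingCircle(J.astype(np.float32)))
E
```

```text
clock: 15.15
tool_pos: [0.7601, 0.3284, 0.2003]
ee_rot: [180.0, -0.1, -90.1]
ft_force: [-0.1, 0.2, 0.1]
width: 0.06
{'clock': 15.15, 'joint_pos': [21.696, 33.082, 71.115, -0.123, 75.871, 111.827], 'tool_pos': [0.76, 0.328, 0.2], 'ee_rot': [179.981, -0.136, -90.101], 'ft_force': [-0.102, 0.207, 0.056], 'width': 0.06}
shift [0.1493, 0.0038, 0.0807] rot [0.0003, -0.0024, -0.0018]
lid px ((195.28858947753906, 133.49652099609375), (28.78219223022461, 29.059337615966797), 126.3163070678711) [0.75477972 0.17899298 0.016     ]
knob 39 [0.75632208 0.18100838 0.05961926] [0.75619765 0.21111103 0.17572385]
jar 180 [0.5696256  0.21416585] ((0.5702564716339111, 0.21385253965854645), 0.05198417603969574)
```

```bash
python3 -m inch '[0.05,0.002,0.01,0,0,0,0.06, 0.1,0.004,0.04,0,0,-0.002,0.06, 0.149,0.004,0.08,0,-0.002,-0.002,0.06, 0.149,0.004,0.1,0,-0.002,-0.002,0.06, 0.149,0.004,0.12,0,-0.002,-0.002,0.06, 0.149,0.004,0.13,0,-0.002,-0.002,0.06, 0.149,0.004,0.13,0,-0.002,-0.002,0.06]'
python3 -c "
from h import *
st(); goto([.756,.179,.023],[180,0,-90])"
```

```text
clock: 15.9
tool_pos: [0.7539, 0.1825, 0.0667]
ee_rot: [179.7, -0.1, -89.7]
ft_force: [-1.1, 0.3, 0.2]
width: 0.0597
{'clock': 15.9, 'joint_pos': [11.789, 33.312, 85.336, -0.064, 61.703, 101.54], 'tool_pos': [0.754, 0.182, 0.067], 'ee_rot': [179.667, -0.125, -89.721], 'ft_force': [-1.072, 0.303, 0.16], 'width': 0.06}
shift [0.0034, -0.0023, 0.0437] rot [0.0058, -0.0022, 0.0049]
```

```bash
python3 -m inch '[0.003,-0.002,0,0.005,-0.002,0.004,0.06, 0.003,-0.002,0.015,0.005,-0.002,0.004,0.055, 0.003,-0.002,0.03,0.005,-0.002,0.004,0.05, 0.003,-0.002,0.04,0.005,-0.002,0.004,0.05, 0.003,-0.002,0.043,0.005,-0.002,0.004,0.05, 0.003,-0.002,0.043,0.005,-0.002,0.004,0.05]'
python3 -c "
from h import *
st(); goto([.756,.179,.023],[180,0,-90])"
```

```text
clock: 16.5
tool_pos: [0.7548, 0.1791, 0.0222]
ee_rot: [179.8, -0.0, -90.0]
ft_force: [-0.0, 0.4, -1.2]
width: 0.0501
{'clock': 16.5, 'joint_pos': [11.509, 35.762, 86.661, -0.001, 57.752, 101.467], 'tool_pos': [0.755, 0.179, 0.022], 'ee_rot': [179.829, -0.036, -89.957], 'ft_force': [-0.01, 0.43, -1.151], 'width': 0.05}
shift [0.0001, -0.0012, -0.0008] rot [0.003, -0.0006, 0.0007]
```

```bash
python3 -m inch '[0,0,-0.001,0.003,0,0,0.04, 0,0,-0.001,0.003,0,0,0.03, 0,0,-0.001,0.003,0,0,0.02, 0,0,-0.001,0.003,0,0,0.02, 0,0,-0.001,0.003,0,0,0.02, 0,0,-0.001,0.003,0,0,0.02]' 25 && python3 -m inch '[0,0,-0.01,0,0,0,0.02, 0,0,-0.03,0,0,0,0.02, 0,0,-0.06,0,0,0,0.02, 0,0,-0.09,0,0,0,0.02, 0,0,-0.12,0,0,0,0.02, 0,0,-0.13,0,0,0,0.02, 0,0,-0.13,0,0,0,0.02]' 
python3 -c "
from h import *
st(); goto([.572,.2148,.155],[180,0,-90])"
```

```text
clock: 17.1
tool_pos: [0.7553, 0.1791, 0.0241]
ee_rot: [-179.9, -0.0, -90.0]
ft_force: [0.1, -0.2, 3.0]
width: 0.027
clock: 17.8
tool_pos: [0.757, 0.1796, 0.1582]
ee_rot: [-179.6, 0.0, -90.0]
ft_force: [-1.1, 0.3, -0.4]
width: 0.0273
{'clock': 17.8, 'joint_pos': [11.529, 28.758, 82.023, -0.041, 68.813, 101.502], 'tool_pos': [0.757, 0.18, 0.158], 'ee_rot': [-179.594, 0.044, -89.958], 'ft_force': [-1.119, 0.328, -0.366], 'width': 0.027}
shift [-0.0353, 0.185, 0.0019] rot [-0.0071, 0.0008, 0.0007]
```

```bash
python3 -m inch '[-0.008,0.04,0,-0.007,0,0,0.02, -0.016,0.08,0,-0.007,0,0,0.02, -0.024,0.12,0,-0.007,0,0,0.02, -0.032,0.16,0,-0.007,0,0,0.02, -0.035,0.18,0,-0.007,0,0,0.02, -0.035,0.184,0.002,-0.007,0,0,0.02, -0.035,0.184,0.002,-0.007,0,0,0.02, -0.035,0.184,0.002,-0.007,0,0,0.02, -0.035,0.184,0.002,-0.007,0,0,0.02]'
python3 - <<'E'
from h import *
st(); ims=[]
for n,(x0,y0) in(('side',(165,190)),('top',(150,140))):
    c=cap(n); W=cloud(c); hsv=cv2.cvtColor(c['pixels'],cv2.COLOR_BGR2HSV); np.savez(n+'2.npz',**c)
    ims.append(cv2.resize(c['pixels'][y0:y0+130,x0:x0+100],None,fx=4,fy=4,interpolation=cv2.INTER_CUBIC))
    m=(hsv[...,0]<25)&(hsv[...,1]>70)&(abs(W[...,0]-.57)<.08)&(abs(W[...,1]-.215)<.08)&(W[...,2]>.12)&(W[...,2]<.16)
    P=W[m]; print(n,len(P),np.percentile(P,[1,50,99],axis=0).round(4).tolist(),'c',cv2.minEnclosingCircle(P[:,:2].astype(np.float32)))
    k=np.linalg.lstsq(np.c_[P[:,:2],np.ones(len(P))],P[:,2],rcond=None)[0]; print('slope',np.rad2deg(k[:2]))
    J=W[(W[...,2]>.083)&(W[...,2]<.1)&(abs(W[...,0]-.57)<.07)&(abs(W[...,1]-.216)<.07)][:,:2]
    if len(J)>10:
        A=np.c_[2*J,np.ones(len(J))]; s=np.linalg.lstsq(A,(J**2).sum(1),rcond=None)[0]; print('jar',len(J),s[:2])
cv2.imwrite('pics/over.png',np.hstack(ims))
E
```

```text
clock: 18.7
tool_pos: [0.5742, 0.2142, 0.1546]
ee_rot: [-180.0, 0.0, -90.0]
ft_force: [0.1, -0.4, 0.2]
width: 0.0271
{'clock': 18.7, 'joint_pos': [18.115, 12.156, 104.742, 0.033, 63.065, 108.095], 'tool_pos': [0.574, 0.214, 0.155], 'ee_rot': [-179.974, 0.039, -89.995], 'ft_force': [0.056, -0.438, 0.158], 'width': 0.027}
side 744 [[0.5214, 0.1658, 0.1422], [0.5497, 0.222, 0.1481], [0.5755, 0.2703, 0.1533]] c ((0.5708998441696167, 0.2175104320049286), 0.05515339970588684)
slope [ 1.20905977 -0.54186544]
jar 231 [0.56989326 0.21794105]
top 161 [[0.5213, 0.1665, 0.1394], [0.5415, 0.1876, 0.1477], [0.6219, 0.252, 0.154]] c ((0.5749872326850891, 0.21429502964019775), 0.05449777841567993)
slope [1.19790661 1.16437517]
jar 20 [0.56618697 0.21497864]
```

View pics/over.png

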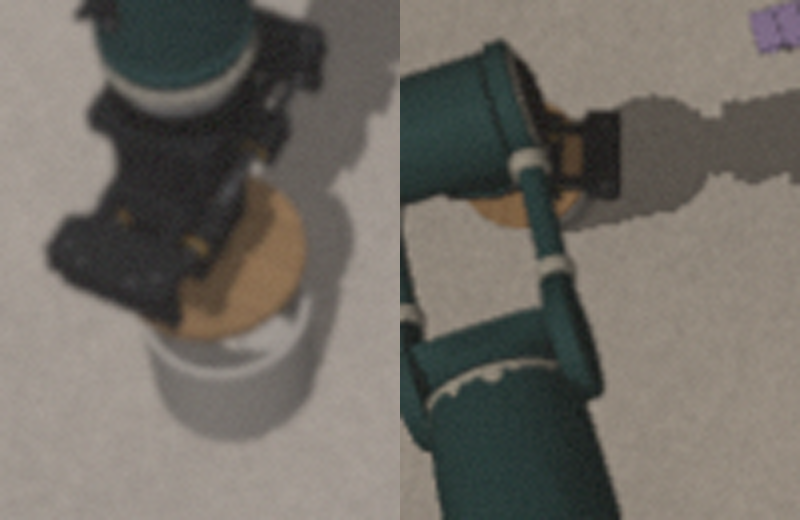

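Side view shows the lid level over the jar (crop (235,270)) and the rim visible in front. Lid centre is about 4.5 mm too far in x relative to the jar, so I correct that while lowering to just above the rim.

```bash
python3 -m inch '[0,0.0045,0.005,0,0,0,0.02, 0,0.0045,0.015,0,0,0,0.02, 0,0.0045,0.025,0,0,0,0.02, 0,0.0045,0.033,0,0,0,0.02, 0,0.0045,0.035,0,0,0,0.02, 0,0.0045,0.035,0,0,0,0.02]'
python3 - <<'E'
from h import *
st(); c=cap('side'); W=cloud(c); hsv=cv2.cvtColor(c['pixels'],cv2.COLOR_BGR2HSV)
m=((hsv[...,0]<25)&(hsv[...,1]>70)&(abs(W[...,0]-.57)<.08)&(abs(W[...,1]-.215)<.08)&(W[...,2]>.09)&(W[...,2]<.13))
P=W[m]; print(np.percentile(P,[1,50,99],axis=0).round(4).tolist())
F=P[P[:,2]>np.median(P[:,2])-.004][:,:2]
h=cv2.convexHull(F.astype(np.float32))[:,0]; h=h[(h[:,0]<.555)|(h[:,1]>.25)] 
from scipy.optimize import least_squares
s=least_squares(lambda q:np.hypot(*(h-q).T)-.055,[.57,.217],loss='soft_l1',f_scale=.001).x; print('lid c',s,len(h))
E
```

```text
clock: 19.4
tool_pos: [0.569, 0.2141, 0.1188]
ee_rot: [179.9, 0.0, -90.0]
ft_force: [0.1, 0.3, -1.1]
width: 0.0273
{'clock': 19.4, 'joint_pos': [18.254, 13.734, 106.948, 0.04, 59.378, 108.232], 'tool_pos': [0.569, 0.214, 0.119], 'ee_rot': [179.932, 0.014, -89.999], 'ft_force': [0.124, 0.305, -1.058], 'width': 0.027}
[[0.5162, 0.1664, 0.1066], [0.5433, 0.2205, 0.1123], [0.5689, 0.267, 0.1163]]
lid c [0.56981356 0.21684623] 20
```

Lid and jar agree to about 1 mm in the side camera. Lower gently.

```bash
python3 -m inch '[-0.0005,0,0.001,0,0,0,0.02, -0.0005,0,0.002,0,0,0,0.02, -0.0005,0,0.003,0,0,0,0.02, -0.0005,0,0.004,0,0,0,0.02, -0.0005,0,0.005,0,0,0,0.02, -0.0005,0,0.005,0,0,0,0.02]'; python3 -m inch '[0,0,0.0005,0,0,0,0.02, 0,0,0.001,0,0,0,0.02,0,0,0.0015,0,0,0,0.02,0,0,0.0015,0,0,0,0.02]'
```

```text
clock: 20.05
tool_pos: [0.5693, 0.2147, 0.1143]
ee_rot: [180.0, 0.0, -90.0]
ft_force: [0.3, -1.0, -0.9]
width: 0.0274
clock: 20.45
tool_pos: [0.5692, 0.2147, 0.1126]
ee_rot: [180.0, 0.0, -90.0]
ft_force: [0.2, -0.4, -1.8]
width: 0.0275
```

```bash
python3 -m inch '[0,0,0.0005,0,0,0,0.02, 0,0,0.001,0,0,0,0.02,0,0,0.001,0,0,0,0.02]'; python3 -m inch '[0,0,0.0004,0,0,0,0.02, 0,0,0.0008,0,0,0,0.02,0,0,0.0008,0,0,0,0.02]'
```

```text
clock: 20.75
tool_pos: [0.5692, 0.2147, 0.1116]
ee_rot: [180.0, 0.0, -90.0]
ft_force: [-0.1, -0.1, -1.7]
width: 0.0273
clock: 21.05
tool_pos: [0.5692, 0.2147, 0.1111]
ee_rot: [180.0, 0.0, -90.0]
ft_force: [-1.3, -0.1, 1.1]
width: 0.0276
```

Contact at the predicted height (0.111). A touch more, then release.

```bash
python3 -m inch '[0,0,0.0005,0,0,0,0.02, 0,0,0.0005,0,0,0,0.02]'; python3 -m inch '[0,0,0,0,0,0,0.029, 0,0,0,0,0,0,0.032, 0,0,0,0,0,0,0.04, 0,0,0,0,0,0,0.05, 0,0,0,0,0,0,0.055, 0,0,0,0,0,0,0.055]'; python3 -m inch '[0,0,-0.005,0,0,0,0.055, 0,0,-0.02,0,0,0,0.055, 0,0,-0.05,0,0,0,0.055, 0,0,-0.09,0,0,0,0.055, 0,0,-0.13,0,0,0,0.055, 0,0,-0.15,0,0,0,0.055, 0,0,-0.15,0,0,0,0.055]'
python3 -c "
from h import *
st(); goto([.5,-.05,.3],[180,0,-90])"
```

```text
clock: 21.25
tool_pos: [0.5692, 0.2147, 0.1111]
ee_rot: [180.0, 0.0, -90.0]
ft_force: [-1.4, -0.8, 4.2]
width: 0.0274
clock: 21.85
tool_pos: [0.5692, 0.2147, 0.1109]
ee_rot: [180.0, 0.0, -90.0]
ft_force: [0.3, -0.4, -0.8]
width: 0.0552
clock: 22.55
tool_pos: [0.572, 0.2155, 0.2674]
ee_rot: [-179.5, 0.2, -90.0]
ft_force: [1.1, 0.2, 0.3]
width: 0.055
{'clock': 22.55, 'joint_pos': [18.291, 6.965, 98.504, 0.035, 73.966, 108.279], 'tool_pos': [0.572, 0.216, 0.267], 'ee_rot': [-179.474, 0.21, -89.996], 'ft_force': [1.113, 0.249, 0.268], 'width': 0.055}
shift [0.2654, 0.0717, -0.0342] rot [-0.0092, 0.0037, 0.0001]
```

Move aside and check.

```bash
python3 -m inch '[0.04,0.01,-0.01,0,0,0,0.055, 0.09,0.02,-0.02,0,0,0,0.055, 0.13,0.04,-0.03,0,0,0,0.055, 0.18,0.05,-0.034,0,0,0,0.055, 0.22,0.07,-0.034,0,0,0,0.055, 0.265,0.07,-0.034,0,0,0,0.055, 0.265,0.07,-0.034,0,0,0,0.055, 0.265,0.07,-0.034,0,0,0,0.055]'
python3 - <<'E'
from h import *
for n in('side','top'):
    c=cap(n); W=cloud(c); hsv=cv2.cvtColor(c['pixels'],cv2.COLOR_BGR2HSV); cv2.imwrite(f'pics/{n}_end.png',c['pixels'] if n=='top' else cv2.resize(c['pixels'][100:330,150:420],None,fx=2.5,fy=2.5,interpolation=cv2.INTER_CUBIC))
    m=(hsv[...,0]<25)&(hsv[...,1]>70)&(abs(W[...,0]-.57)<.08)&(abs(W[...,1]-.215)<.08)
    F=W[m&(W[...,2]>.095)&(W[...,2]<.115)]
    k=np.linalg.lstsq(np.c_[F[:,:2],np.ones(len(F))],F[:,2],rcond=None)[0]
    K=W[m&(W[...,2]>.133)]
    print(n,len(F),'slope',np.rad2deg(k[:2]).round(2),'z at c',(k@[.57,.216,1]).round(4),cv2.minEnclosingCircle(F[:,:2].astype(np.float32)),'knob z',np.median(K[:,2]) if len(K) else None)
    # saucer
    S=W[(hsv[...,1]<60)&(abs(W[...,0]-.58)<.05)&(abs(W[...,1]+.245)<.07)&(W[...,2]>.09)]; print('saucer',len(S),S.mean(0).round(3),S[:,2].max().round(3))
st()
E
```

```text
clock: 23.35
tool_pos: [0.501, -0.0503, 0.2988]
ee_rot: [-179.6, 0.3, -90.2]
ft_force: [-0.2, 0.0, -0.2]
width: 0.0551
side 1331 slope [ 0.28 -0.21] z at c 0.1046 ((0.5698999762535095, 0.2172931432723999), 0.0558500736951828) knob z 0.14020275430574958
saucer 28 [ 0.587 -0.208  0.103] 0.12
top 729 slope [ 0.23 -0.33] z at c 0.1043 ((0.5696982145309448, 0.2150120735168457), 0.05512063950300217) knob z 0.14014934579584878
saucer 91 [ 0.577 -0.245  0.118] 0.14
{'clock': 23.45, 'joint_pos': [-8.606, -5.855, 108.142, 0.329, 77.304, 81.3], 'tool_pos': [0.501, -0.049, 0.299], 'ee_rot': [-179.547, 0.256, -89.976], 'ft_force': [-0.647, 0.268, -0.109], 'width': 0.055}
```

View pics/side_end.png

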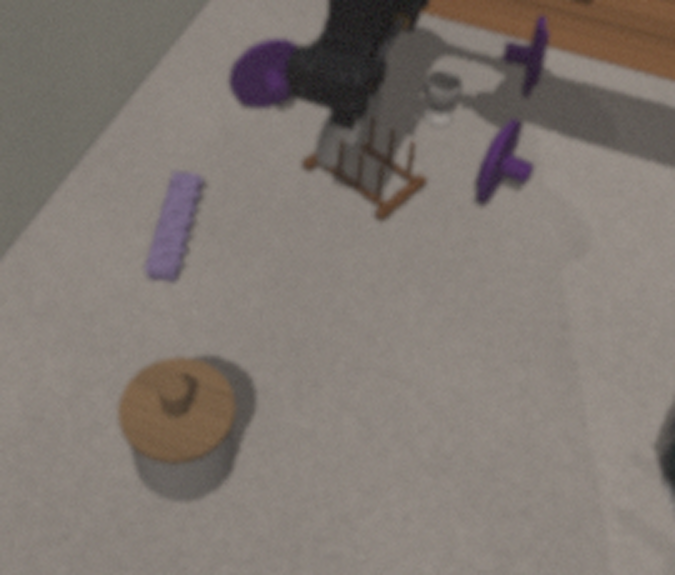

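View pics/top_end.png

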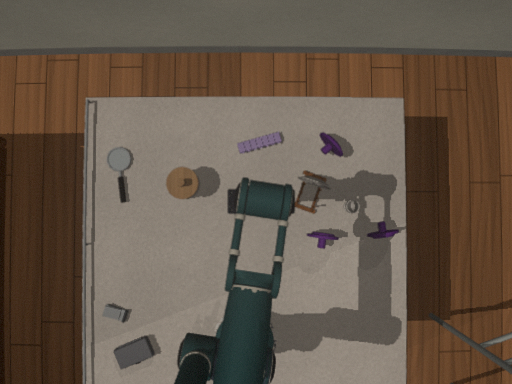

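The side view shows the lid seated level on the jar at crop (178,420). The top view shows it at (182,183), with the saucer still in the rack at (312,180) and the other items where they were. Flange top is at 0.1045 (0.105 expected), tilt under 0.4°, and the robot is clear.

```bash
python3 -c "
from station import sign_off
print(sign_off())"
```

```text
the job is handed in; nothing more can be done
None
```

The lid is seated level on the jar, and the job was handed in at 23.5 s with the robot clear of everything.

**What I did:** I gripped the lid by the bare top of its flange, lifted it straight out of the rack, and laid it knob up at about (0.755, 0.179). To lay it, I set its far edge on the cart top, let the near edge down by opening the fingers, and drew the lower finger out. The near edge dropped roughly the last centimetre. I then regripped it by the knob from above, lowered it onto the jar until about 1–4 N of contact showed, and let go.

**Last checks:**
- **Height:** both cameras put the flange top at about 0.1045 m (0.105 expected) and the knob end at 0.140 m (0.141 expected).
- **Level and centring:** the fitted tilt is under 0.4°. The lid is centred over the jar's starting position to within about 1 mm in each camera.
- **Surroundings:** the saucer is still in the rack, and by eye in the top view nothing else has moved.

**What disagreed:** the two cameras differ by about 2–4 mm in y, so I compared lid and jar within one camera at a time. In the last side view the gripper partly hid the saucer, so its position is confirmed from the top view only.

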